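# Put the pile of stationery away in the organiser bins

## Task

The bins of a drawer organiser are set out on the desk beside a pile of office supplies: take the pile apart from the top and put each thing away, right way up and flat on the floor of the organiser bin shaped for it: the round tub of drawing pins in the round cup, the square block of notes in the square bin, the staple carton in the shorter rectangular bin and the business-card box in the long bin. Set the things down rather than dropping them, do not topple the pile, and leave the stapler and the mug where they stand.

Things in the scene. Friction and masses are not known exactly. Their poses are not given: they have to be found in the camera images.
- pin_tub: round tub of drawing pins, clear with a white ribbed lid, 40 mm across and 40 mm high, rigid, 0.06 kg; top thing of the pile. Origin at the centre of its underside, z up.
- note_pads: square block of cream sticky notes, 48 x 48 mm (along its x and y) and 38 mm high, rigid, 0.08 kg; second from the top, under the tub. Origin at the centre of its underside, z up.
- staple_carton: kraft cardboard carton of staples, 70 mm (x) x 52 mm (y) and 38 mm high, rigid, about 0.18 kg; third from the top, under the notes. Origin at the centre of its underside, z up.
- card_box: white business-card box, 96 mm (x) x 60 mm (y) and 42 mm high, its lid (the upper 26 mm) fixed on, about 0.2 kg; bottom of the pile, standing on the desk. Origin at the centre of its underside, z up. All four things of the pile lie loose on one another, roughly centred but a little turned.
- pin_cup: round shallow grey plastic cup of the drawer organiser, fixed to the desk, dark liner on its floor, 60 mm across inside, 66 mm outside, 20 mm high, floor 3 mm above the desk. Origin at the centre of its underside (desk height). The place of the tub.
- note_bin: square shallow grey plastic bin of the drawer organiser, fixed, dark liner on its floor, 66 x 66 mm inside, walls 3 mm thick, 20 mm high, floor 3 mm above the desk. Origin at the centre of its underside, sides along its x and y. The place of the notes.
- staple_bin: shorter rectangular shallow grey plastic bin of the drawer organiser, fixed, dark liner on its floor, 88 mm (x) x 70 mm (y) inside, walls 3 mm thick, 20 mm high, floor 3 mm above the desk. Origin at the centre of its underside. The place of the staple carton.
- card_bin: long rectangular shallow grey plastic bin of the drawer organiser, fixed, dark liner on its floor, 114 mm (x) x 78 mm (y) inside, walls 3 mm thick, 20 mm high, floor 3 mm above the desk. Origin at the centre of its underside. The place of the card box. The four bins and the pile stand in any arrangement over the middle of the desk.
- stapler: black desk stapler, bystander, 150 mm (x) x 36 mm (y), 56 mm high, loose. Origin at the centre of its underside.
- mug: white mug, bystander, 80 mm across, 95 mm high, handle towards its +y, loose. Origin at the centre of its underside.
Mind the look-alikes: they are no part of the job. Leave any yellow look-alike of the card_bin alone.

How it is judged:
At the end, for the whole second after the job is handed in: Each thing lies in its own bin: tub in the round cup, notes in the square bin, staple carton in the shorter rectangular bin, card box in the long bin; its centre within 15 mm of the bin's centre, its underside on the bin's floor (less than 4 mm above it), upright within 0.08 rad, at rest (horizontal distance between pin_tub and pin_cup below 0.015 m and z of pin_tub in the frame of pin_cup below 0.007 m and angle between each of pin_tub, note_pads, staple_carton, card_box's own z axis and vertical below 0.08 rad and linear speed of each of pin_tub, note_pads, staple_carton, card_box below 0.02 m/s and horizontal distance between note_pads and note_bin below 0.015 m and z of note_pads in the frame of note_bin below 0.007 m and horizontal distance between staple_carton and staple_bin below 0.015 m and z of staple_carton in the frame of staple_bin below 0.007 m and horizontal distance between card_box and card_bin below 0.015 m and z of card_box in the frame of card_bin below 0.007 m); the robot touches nothing.
It fails at once if a thing of the pile is dropped or knocked off it (moves faster than 0.7 m/s while the fingers do not touch it) ((linear speed of pin_tub above 0.7 m/s and contact force between the fingers and pin_tub below 0.02 N) or (linear speed of note_pads above 0.7 m/s and contact force between the fingers and note_pads below 0.02 N) or (linear speed of staple_carton above 0.7 m/s and contact force between the fingers and staple_carton below 0.02 N) or (linear speed of card_box above 0.7 m/s and contact force between the fingers and card_box below 0.02 N)).
It fails at once if the stapler or the mug is pushed more than 30 mm from where it stood (distance of any of stapler, mug from where it was at the start of the episode above 0.03 m).
It also fails if it takes over 112 s, if anything falls off the work surface, if the arm or the gripper's body presses on something with over 40 N, if the wrist force passes 120 N, or if a joint passes its speed limit or range.

## Robot

A 7-joint arm with a two-finger parallel gripper is mounted at the origin on the work surface. World frame = base frame: x ahead of the robot, y to its left, z up, the work surface at z = 0. Lengths are in m, angles in rad, forces in N, time in s.
With the tool pointing down it reaches from about 0.4 to 0.75 m from the base axis. Payload 19.5 kg.
Tool frame: the origin (TCP) lies midway between the tips of the shut fingers; the grasp point (between the pads) lies 19 mm behind it; z points along the fingers, y is the line along which they close (so a half turn about z gives the same grasp; the last joint's range is limited). The gripper opens to 85 mm and grips with 20 to 120 N. Pads are 22 mm wide; open, the fingers measure 114 mm over their backs; the gripper's body (76 mm by 85 mm) begins 54 mm behind the grasp point. The pads swing forward as they close: fully open they stand 13 mm farther back than shut.
Start: joints at [1.151, 0.707, -0.028, 1.485, 0.022, 0.951, -0.075], TCP at [0.212, -0.534, 0.231] pointing down, gripper open.
Joint ranges: [-2.71, 2.71], [-0.32, 2.16], [-1.57, 1.52], [0, 2.45], [-1.46, 4.6], [0, 2.02], [-2.83, 2.83]. Speed limits (rad/s): [1.89, 1.89, 2.57, 2.57, 3.01, 3.01, 3.01].

## Interface

Orientations are given as a rotation vector (axis times angle).
In Python, from rig import arm, optics gives the robot as it stands.
- The arm moves only by the shell command python3 -m jog 'ROWS' [FORCE]. ROWS is JSON, a list of rows, each a list of 5 numbers: the closure, from 0 (fully open) to 1 (shut), then the shift along the tool's x, y, z in m, then the turn about the tool's z in rad. A call has exactly 8 rows; each row shifts and turns the commanded pose from where the row before left it, along the tool's axes as they then stand; what a row does not reach is not made up. A row lasts 1/10 s, in which the tool goes at most 50 mm and 8.59 degrees, less where a joint would pass 70% of its speed; a pose out of reach is approached as far as the arm can. A call with a gripper value outside its range is refused whole. The fingers move at their own pace and stop on an object; FORCE is the grip in N (left out, the last holds). Time passes only in rows, so rows that do not move let the fingers close, or fill a call up. It gives the time, the measured TCP pose, the force, the opening and the grip force at its end, in the units of the state.
- arm.state(): the state, without advancing time (a new reading comes with each control period).
- optics.snapshot(name): name is "side" or "top"; returns a dict with "color" (420x560x3 uint8, red, green, blue), "range_z" (420x560 float32, m along the optical axis (not along the pixel's ray), 0 where there is no reading), "intrinsics" (3x3 intrinsics, pixels), "world_to_cam" (4x4, takes a point from world to camera coordinates). Camera axes: x right, y up, looking along -z (the intrinsics and any distortion apply to the point x, -y, -z); pixel columns grow to the right and rows downward; lengths in m; the calibration is good to about 2 mm. A picture is of the moment at which its call begins.
- arm.close_job(): hands the job in; it is judged then, once.
The state is a dict: "time_s": time; "joint_positions": joint angles; "dq": joint speeds; "tau": joint torques, N m; "tcp_pos": TCP position; "tcp_rot": TCP orientation; "contact_force": force on the tool from outside, world axes, zero at the start; "wrist_torque": the same for the moment, N m; "finger_gap": opening from 0.0 (shut) to 1.0 (fully open); "grip_force": force on a finger pad.
Only numpy, scipy, OpenCV 4.12 (cv2) and the standard library are available. Lean on these libraries where they do the work, as an engineer would, in place of code of your own. Each camera call takes 0.05 s, during which the arm holds its last target. There are 200 camera calls.

## Working session

There is one attempt and no reset: what is moved stays moved. The work goes in short steps, Python scripts to look and compute and a shell command to move; the robot and the scene stay as the last step left them, time stands still between calls to the robot, and variables do not carry over. Pictures are saved under pics/ and viewed, at most 14 in all, crops included, and the job is handed in when it is done.

```bash
mkdir -p pics; ls
cat > h.py <<'E'
import numpy as np, cv2
from rig import arm, optics
def snap(n,f):
    s=optics.snapshot(n); cv2.imwrite(f'pics/{f}.png',cv2.cvtColor(s['color'],cv2.COLOR_RGB2BGR)); np.savez(f'{f}.npz',**s); return s
def cloud(s):
    z=s['range_z'];K=s['intrinsics'];v,u=np.indices(z.shape)
    p=np.stack([(u-K[0,2])*z/K[0,0],-(v-K[1,2])*z/K[1,1],-z,np.ones_like(z)],-1)
    return (p@np.linalg.inv(s['world_to_cam']).T)[...,:3]
E
python3 - <<'E'
from h import *
for n in('top','side'):
    s=snap(n,n+'0'); print(s['world_to_cam'].round(3),s['intrinsics'],{k:0 for k in s})
print(arm.state())
E
```

```text
pics
[[-4.000e-02 -9.990e-01  1.000e-03  2.100e-02]
 [ 9.770e-01 -3.900e-02  2.100e-01 -5.610e-01]
 [-2.100e-01  9.000e-03  9.780e-01 -1.014e+00]
 [ 0.000e+00  0.000e+00  0.000e+00  1.000e+00]] [[427.17226895   0.         276.22920112]
 [  0.         427.17226895 203.65100286]
 [  0.           0.           1.        ]] {'color': 0, 'range_z': 0, 'intrinsics': 0, 'world_to_cam': 0}
[[-0.991 -0.133 -0.009  0.569]
 [ 0.07  -0.575  0.815 -0.107]
 [-0.114  0.807  0.579 -1.314]
 [ 0.     0.     0.     1.   ]] [[419.36729981   0.         282.16695525]
 [  0.         419.36729981 205.60146053]
 [  0.           0.           1.        ]] {'color': 0, 'range_z': 0, 'intrinsics': 0, 'world_to_cam': 0}
{'time_s': 0.1, 'joint_positions': array([ 1.15130784,  0.70697061, -0.0276283 ,  1.48497051,  0.02197726,
        0.95091776, -0.07550659]), 'dq': array([-0.0005911 , -0.00234964, -0.00088853, -0.00175358,  0.00129917,
        0.00086982,  0.00135993]), 'tau': array([ 4.26058381e-03, -8.84298706e+01,  1.23766188e+00, -2.36454624e+01,
        1.72598456e-02,  5.00299997e-03, -1.15368043e-04]), 'tcp_pos': array([ 0.21201657, -0.53421842,  0.23091009]), 'tcp_rot': array([-3.08478469e+00, -5.89710298e-01,  2.91016731e-04]), 'contact_force': array([-0.70708495, -0.7021683 ,  0.02781946]), 'wrist_torque': array([-0.01049723, -0.02863823,  0.02601764]), 'grip_force': 0.0, 'finger_gap': 0.998300062500653}
```

View pics/top0.png

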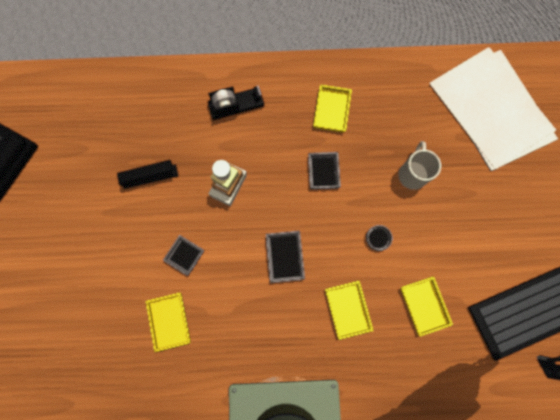

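View pics/side0.png

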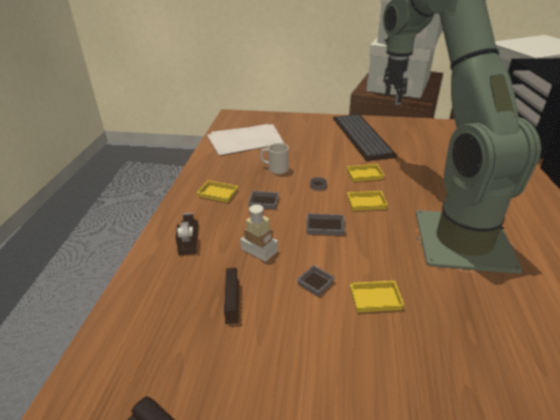

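```bash
cat > m.py <<'E'
from h import *
def rect(P):
    (c,(w,h),a)=cv2.minAreaRect(P.astype(np.float32)[:,:2]*1000)
    if w<h: w,h,a=h,w,a+90
    return np.round(c,1),round(w,1),round(h,1),'long-axis deg',round((a+90)%180-90,1)
E
python3 - <<'E'
from m import *
T=dict(np.load('top0.npz'));S=dict(np.load('side0.npz'))
ct,cs=cloud(T),cloud(S)
hs=cv2.cvtColor(T['color'],cv2.COLOR_RGB2HSV); hs2=cv2.cvtColor(S['color'],cv2.COLOR_RGB2HSV)
for n,(u,v),r in [('note',(184,256),26),('card',(285,257),33),('staple',(324,171),27),('cup',(378,238),20)]:
    w=ct[v-r:v+r,u-r:u+r]; h=hs[v-r:v+r,u-r:u+r]
    m=((h[...,1]<90)|(h[...,2]<45)).astype(np.uint8)
    k,l,st,_=cv2.connectedComponentsWithStats(m); m=l==1+np.argmax(st[1:,4])
    P=w[m]; print(n,'mask',rect(P),'z pct',np.percentile(P[:,2],[2,25,50,75,98]).round(4))
    c=P[:,:2].mean(0)
    for nm,c3 in (('top',ct),('side',cs)):
        q=c3.reshape(-1,3); q=q[(np.linalg.norm(q[:,:2]-c,axis=1)<.085)&(q[:,2]>.010)&(q[:,2]<.03)]
        print('   rim',nm,len(q),rect(q))
    d=P[P[:,2]<.007]; dv=h[...,2][m]
    q=P[(dv<40)]; print('   liner',len(q),rect(q) if len(q)>3 else '', np.median(q[:,2]) if len(q) else '')
c=ct[182,226]; print('pile',c)
for nm,c3 in (('top',ct),('side',cs)):
    q=c3.reshape(-1,3); q=q[np.linalg.norm(q[:,:2]-[c[0],c[1]],axis=1)<.09]
    for a,b in ((.15,.165),(.112,.124),(.09,.112),(.074,.086),(.05,.074),(.036,.047),(.01,.036)):
        p=q[(q[:,2]>a)&(q[:,2]<b)]
        print(nm,a,b,len(p),rect(p) if len(p)>3 else '', np.median(p[:,2]).round(4) if len(p) else '')
for nm,(u,v) in dict(mug=(422,160),stapler=(147,174),tape=(235,103)).items(): print(nm,ct[v,u])
E
python3 -c "
import cv2
a=cv2.imread('pics/top0.png')[135:290,120:400];cv2.imwrite('pics/c0.png',cv2.resize(a,None,fx=2.85,fy=2.85,interpolation=2))"
```

```text
note mask (array([445.7, 240.3]), 76.1, 75.0, 'long-axis deg', -33.5) z pct [0.0006 0.0037 0.0055 0.0106 0.0237]
   rim top 271 (array([447.6, 239.3]), 77.6, 76.4, 'long-axis deg', 56.6)
   rim side 266 (array([447.4, 241.8]), 78.8, 77.0, 'long-axis deg', 57.2)
   liner 407 (array([448. , 239.7]), 53.2, 51.7, 'long-axis deg', -32.7) 0.0048203957735817315
card mask (array([416.6, -17.9]), 157.0, 87.3, 'long-axis deg', 3.1) z pct [0.0005 0.0038 0.0054 0.0076 0.0243]
   rim top 362 (array([434.2, -18.9]), 124.7, 88.4, 'long-axis deg', 3.4)
   rim side 268 (array([434.2, -15.8]), 124.6, 93.7, 'long-axis deg', 3.5)
   liner 982 (array([412.1, -20.4]), 148.0, 65.0, 'long-axis deg', 2.9) 0.004936417097962664
staple mask (array([517. , -92.5]), 402.1, 95.8, 'long-axis deg', -15.8) z pct [0.0007 0.0041 0.006  0.0098 0.0247]
   rim top 311 (array([ 657.8, -132.9]), 98.7, 80.5, 'long-axis deg', -0.3)
   rim side 177 (array([ 657.7, -128.6]), 97.8, 87.7, 'long-axis deg', 0.9)
   liner 559 (array([512.4, -86.5]), 393.0, 72.6, 'long-axis deg', -17.9) 0.005119009556298737
cup mask (array([ 399.7, -
[... 1009 characters left out ...]
30.2, 127.9]), 39.8, 37.7, 'long-axis deg', -59.0) 0.1567
side 0.112 0.124 109 (array([629. , 124.6]), 51.0, 50.4, 'long-axis deg', -34.4) 0.1172
side 0.09 0.112 140 (array([626.7, 141.3]), 67.1, 38.1, 'long-axis deg', 8.4) 0.1016
side 0.074 0.086 123 (array([628.1, 123.7]), 71.4, 54.9, 'long-axis deg', -31.6) 0.0791
side 0.05 0.074 180 (array([629., 143.]), 84.9, 41.8, 'long-axis deg', 3.6) 0.0628
side 0.036 0.047 197 (array([627.8, 126.5]), 99.1, 62.0, 'long-axis deg', -27.6) 0.0408
side 0.01 0.036 227 (array([626.5, 150. ]), 110.0, 52.4, 'long-axis deg', 3.1) 0.0236
mug [ 0.66834503 -0.38904702  0.03690186]
stapler [0.65326186 0.32558762 0.05608454]
tape [0.83449264 0.09571555 0.06760556]
```

View pics/c0.png

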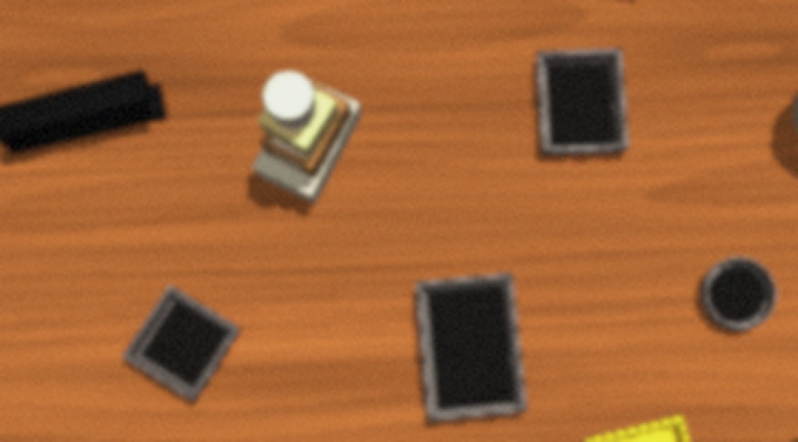

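The crop shows the pile at crop pixel (305,130), the square bin (182,343), the long bin (470,347), the shorter bin (582,103) and the cup (738,293). The cloud measurements match the given sizes and stack heights. I use the mean of the two cameras. First I turn the tool so its y axis is at yaw 57°.

```bash
cat > go.py <<'E'
import sys,numpy as np
from rig import arm
from scipy.spatial.transform import Rotation as R
s=arm.state(); M=R.from_rotvec(s['tcp_rot']).as_matrix(); y0=np.arctan2(M[1,1],M[0,1])
x,y,z=map(float,sys.argv[1:4]); yaw=np.radians(float(sys.argv[4])) if len(sys.argv)>4 else y0
d=(yaw-y0+np.pi/2)%np.pi-np.pi/2
yaw=y0+d
D=np.array([x,y])-s['tcp_pos'][:2]
print('t',round(s['time_s'],2),'tcp',s['tcp_pos'].round(4),'yaw',np.degrees(y0).round(1),'tiltz',M[2,2].round(4),'q7',s['joint_positions'][6].round(2),'gap',s['finger_gap'],'F',s['contact_force'].round(1),'grip',s['grip_force'])
print('turn',round(-d,3),'then dx,dy,dz',round(D@[-np.sin(yaw),np.cos(yaw)]*-1*-1,4),round(D@[np.cos(yaw),np.sin(yaw)],4),round(s['tcp_pos'][2]-z,4))
E
python3 -m jog '[[0,0,0,0,-0.14],[0,0,0,0,-0.149],[0,0,0,0,-0.149],[0,0,0,0,-0.149],[0,0,0,0,-0.149],[0,0,0,0,-0.149],[0,0,0,0,-0.149],[0,0,0,0,-0.149]]' 25
python3 -m jog '[[0,0,0,0,-0.149],[0,0,0,0,-0.149],[0,0,0,0,-0.149],[0,0,0,0,-0.149],[0,0,0,0,-0.149],[0,0,0,0,-0.149],[0,0,0,0,-0.11],[0,0,0,0,0]]'
python3 go.py .6298 .1254 .23 57
```

```text
time_s: 0.9
tcp_pos: [0.212, -0.5343, 0.231]
tcp_rot: [-2.225, -2.217, -0.0]
contact_force: [0.2, -0.9, -0.3]
finger_gap: 0.997
grip_force: 0.0
time_s: 1.7
tcp_pos: [0.2118, -0.5344, 0.2309]
tcp_rot: [-0.891, -3.012, -0.001]
contact_force: [0.1, -1.1, -0.4]
finger_gap: 0.999
grip_force: 0.0
t 1.7 tcp [ 0.2118 -0.5344  0.2309] yaw 57.0 tiltz -1.0 q7 1.68 gap 0.9994160438671975 F [ 0.1 -1.1 -0.4] grip 0.0
turn 0.001 then dx,dy,dz 0.0088 0.781 0.0009
```

```bash
python3 -m jog '[[0,0,0.02,0,0],[0,0,0.04,0,0],[0,0,0.045,0,0],[0,0,0.045,0,0],[0,0,0.045,0,0],[0,0,0.045,0,0],[0,0,0.045,0,0],[0,0,0.045,0,0]]' >/dev/null
python3 -m jog '[[0,0,0.045,0,0],[0,0,0.045,0,0],[0,0,0.045,0,0],[0,0,0.045,0,0],[0,0,0.045,0,0],[0,0,0.045,0,0],[0,0,0.045,0,0],[0,0,0.045,0,0]]'
python3 -m jog '[[0,0.008,0.04,0,0],[0,0,0.03,0,0],[0,0,0.02,0,0],[0,0,0,0,0],[0,0,0,0,0],[0,0,0,0,0],[0,0,0,0,0],[0,0,0,0,0]]' >/dev/null
python3 go.py .6298 .1254 .136 57
python3 -c "
from h import *
s=snap('side','s1');a=cv2.imread('pics/s1.png')[140:280,180:340];cv2.imwrite('pics/s1c.png',cv2.resize(a,None,fx=4,fy=4,interpolation=2))"
```

```text
time_s: 3.3
tcp_pos: [0.5891, 0.0456, 0.2313]
tcp_rot: [-0.9, -3.01, 0.0]
contact_force: [0.3, -1.7, 0.5]
finger_gap: 1.0
grip_force: 0.0
t 4.1 tcp [0.6307 0.1231 0.2315] yaw 56.9 tiltz -1.0 q7 0.43 gap 0.999296734776407 F [-0.6 -0.6 -0.4] grip 0.0
turn -0.002 then dx,dy,dz 0.002 0.0014 0.0955
```

View pics/s1c.png

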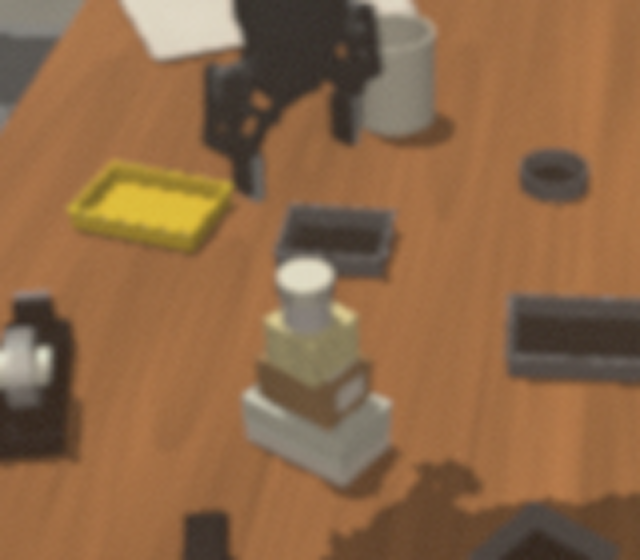

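The gripper's fingers, at (235,180) and (350,130) in the crop, straddle the tub lid at (305,275) from above, and the pile is intact. I descend and grip the tub.

```bash
python3 -m jog '[[0,0.002,0.0015,0.01,0],[0,0,0,0.02,0],[0,0,0,0.02,0],[0,0,0,0.015,0],[0,0,0,0.015,0],[0,0,0,0.01,0],[0,0,0,0.0055,0],[0,0,0,0,0]]'
python3 -m jog '[[0.3,0,0,0,0],[0.4,0,0,0,0],[0.5,0,0,0,0],[0.6,0,0,0,0],[0.8,0,0,0,0],[1,0,0,0,0],[1,0,0,0,0],[1,0,0,0,0]]' 25
python3 -m jog '[[1,0,0,0,0],[1,0,0,0,0],[1,0,0,-0.005,0],[1,0,0,-0.01,0],[1,0,0,-0.01,0],[1,0,0,-0.01,0],[1,0,0,-0.01,0],[1,0,0,-0.01,0]]'
python3 go.py .472 -.261 .18 57
```

```text
time_s: 4.95
tcp_pos: [0.6297, 0.1261, 0.1353]
tcp_rot: [-0.893, -3.011, 0.0]
contact_force: [0.1, 0.3, -0.1]
finger_gap: 0.998
grip_force: 0.0
time_s: 5.75
tcp_pos: [0.6301, 0.1261, 0.1363]
tcp_rot: [0.894, 3.011, 0.001]
contact_force: [-1.5, -0.8, 5.7]
finger_gap: 0.461
grip_force: 24.8
time_s: 6.55
tcp_pos: [0.63, 0.1261, 0.1919]
tcp_rot: [0.894, 3.012, 0.0]
contact_force: [-0.2, -0.1, -0.4]
finger_gap: 0.463
grip_force: 25.2
t 6.55 tcp [0.63   0.1261 0.1919] yaw 57.0 tiltz -1.0 q7 0.41 gap 0.4632073059232134 F [-0.2 -0.1 -0.4] grip 25.241710245609283
turn -0.001 then dx,dy,dz -0.0784 -0.4107 0.0119
```

```bash
python3 -m jog '[[1,-0.003,-0.015,0,0],[1,-0.006,-0.03,0,0],[1,-0.0067,-0.035,0,0],[1,-0.0067,-0.035,0,0],[1,-0.0067,-0.035,0,0],[1,-0.0067,-0.035,0,0],[1,-0.0067,-0.035,0,0],[1,-0.0067,-0.035,0,0]]'
python3 -m jog '[[1,-0.0067,-0.035,0,0],[1,-0.0067,-0.035,0,0],[1,-0.0067,-0.035,0,0],[1,-0.0067,-0.035,0,0],[1,-0.0024,-0.0157,0,0],[1,0,0,0,0],[1,0,0,0,0],[1,0,0,0,0]]'
python3 go.py .472 -.261 .022 57
python3 -c "
from h import *
s=snap('top','t2');a=cv2.imread('pics/t2.png')[140:300,200:440];cv2.imwrite('pics/t2c.png',cv2.resize(a,None,fx=3,fy=3,interpolation=2))"
```

```text
time_s: 7.35
tcp_pos: [0.5315, -0.1158, 0.1914]
tcp_rot: [0.893, 3.011, -0.0]
contact_force: [1.3, -1.2, -1.2]
finger_gap: 0.458
grip_force: 25.3
time_s: 8.15
tcp_pos: [0.4722, -0.2598, 0.1911]
tcp_rot: [0.891, 3.012, 0.001]
contact_force: [0.6, -0.3, -0.9]
finger_gap: 0.456
grip_force: 25.4
t 8.15 tcp [ 0.4722 -0.2598  0.1911] yaw 57.0 tiltz -1.0 q7 0.94 gap 0.455709792529157 F [ 0.6 -0.3 -0.9] grip 25.356979072093964
turn 0.001 then dx,dy,dz -0.0004 -0.0011 0.1691
```

View pics/t2c.png

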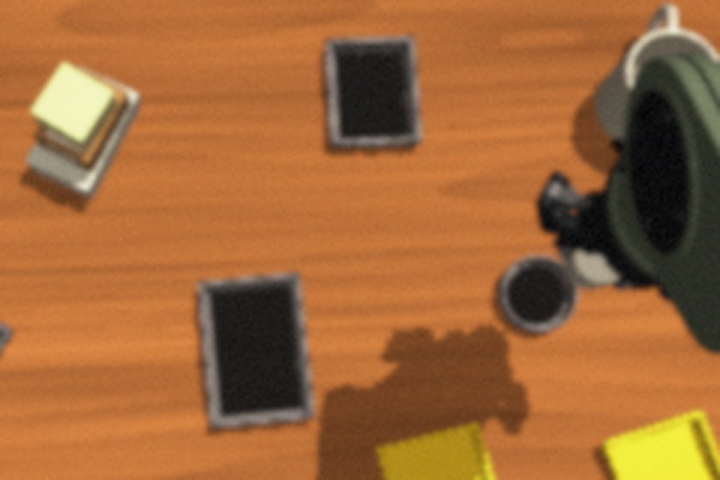

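The notes now top the pile, which has not moved. The tub, at (595,268) in the crop, is held and drawn outward from the cup at (537,293) by its height, as it should be. I lower it.

```bash
python3 -m jog '[[1,0,-0.001,0.015,0],[1,0,0,0.025,0],[1,0,0,0.025,0],[1,0,0,0.025,0],[1,0,0,0.025,0],[1,0,0,0.015,0],[1,0,0,0.01,0],[1,0,0,0.005,0]]'
python3 -m jog '[[1,0,0,0.005,0],[1,0,0,0.005,0],[1,0,0,0.004,0],[1,0,0,0.003,0],[1,0,0,0.002,0],[1,0,0,0.002,0],[1,0,0,0.002,0],[1,0,0,0,0]]'
python3 go.py .472 -.261 .022 57
```

```text
time_s: 9.0
tcp_pos: [0.4713, -0.2612, 0.0453]
tcp_rot: [-0.892, -3.012, -0.0]
contact_force: [0.3, 0.6, -0.9]
finger_gap: 0.457
grip_force: 25.4
time_s: 9.8
tcp_pos: [0.471, -0.2617, 0.0226]
tcp_rot: [-0.894, -3.012, -0.0]
contact_force: [0.6, 0.1, -0.7]
finger_gap: 0.458
grip_force: 25.4
t 9.8 tcp [ 0.471  -0.2617  0.0226] yaw 56.9 tiltz -1.0 q7 0.76 gap 0.4579882820335525 F [ 0.6  0.1 -0.7] grip 25.362538397312164
turn -0.001 then dx,dy,dz -0.0004 0.0011 0.0006
```

```bash
python3 -m jog '[[1,0,0,0.001,0],[1,0,0,0.0005,0],[1,0,0,0.0005,0],[1,0,0,0,0],[1,0,0,0,0],[1,0,0,0,0],[1,0,0,0,0],[1,0,0,0,0]]'
```

```text
time_s: 10.6
tcp_pos: [0.4711, -0.2618, 0.0212]
tcp_rot: [0.894, 3.012, -0.0]
contact_force: [-3.1, 1.0, 9.9]
finger_gap: 0.46
grip_force: 26.2
```

Contact at the expected height, so I open and lift clear.

```bash
python3 -m jog '[[0.5,0,0,0,0],[0.4,0,0,0,0],[0.3,0,0,0,0],[0.2,0,0,0,0],[0,0,0,0,0],[0,0,0,0,0],[0,0,0,-0.003,0],[0,0,0,-0.005,0]]'
python3 -m jog '[[0,0,0,-0.01,0],[0,0,0,-0.015,0],[0,0,0,-0.03,0],[0,0,0,-0.03,0],[0,0,0,-0.03,0],[0,0,0,-0.03,0],[0,0,0,-0.02,0],[0,0,0,0,0]]'
python3 go.py .6284 .123 .18 56.5
```

```text
time_s: 11.4
tcp_pos: [0.471, -0.2617, 0.0289]
tcp_rot: [-0.893, -3.011, -0.0]
contact_force: [0.2, 0.2, -0.5]
finger_gap: 1.001
grip_force: 0.0
time_s: 12.2
tcp_pos: [0.4718, -0.262, 0.1969]
tcp_rot: [0.893, 3.008, -0.001]
contact_force: [0.1, 0.2, -0.9]
finger_gap: 1.005
grip_force: 0.0
t 12.2 tcp [ 0.4718 -0.262   0.1969] yaw 56.9 tiltz -1.0 q7 0.95 gap 1.0049663638663247 F [ 0.1  0.2 -0.9] grip 0.0
turn 0.008 then dx,dy,dz 0.0819 0.4075 0.0169
```

```bash
python3 -m jog '[[0,0.004,0.02,0,0],[0,0.008,0.04,0,0],[0,0.009,0.045,0,0],[0,0.009,0.045,0,0],[0,0.009,0.045,0,0],[0,0.009,0.045,0,0],[0,0.009,0.045,0,0],[0,0.009,0.045,0,0]]'
python3 -m jog '[[0,0.008,0.04,0,0],[0,0.006,0.025,0,0],[0,0.002,0.0125,0,0],[0,0,0,0,0],[0,0,0,0,0],[0,0,0,0,0],[0,0,0,0,0],[0,0,0,0,0]]'
python3 go.py .6284 .123 .097 56.5
python3 - <<'E'
from m import *
a=cloud(snap('top','t3')).reshape(-1,3); b=cloud(snap('side','s3')).reshape(-1,3)
for q in (a,b):
    d=np.linalg.norm(q[:,:2]-[.472,-.261],axis=1)
    p=q[(d<.05)&(q[:,2]>.035)&(q[:,2]<.055)]; print('tub',len(p),rect(p),np.percentile(p[:,2],[5,50,95]))
    d=np.linalg.norm(q[:,:2]-[.628,.123],axis=1)
    p=q[(d<.045)&(q[:,2]>.112)&(q[:,2]<.124)]; print('notes',len(p),rect(p) if len(p)>3 else '')
E
```

```text
time_s: 13.0
tcp_pos: [0.5959, 0.0527, 0.1938]
tcp_rot: [-0.893, -3.011, 0.0]
contact_force: [0.3, -1.1, -0.1]
finger_gap: 0.998
grip_force: 0.0
time_s: 13.8
tcp_pos: [0.6246, 0.1239, 0.1939]
tcp_rot: [0.895, 3.012, -0.0]
contact_force: [0.7, 0.1, -0.3]
finger_gap: 1.002
grip_force: 0.0
t 13.8 tcp [0.6246 0.1239 0.1939] yaw 56.9 tiltz -1.0 q7 0.4 gap 1.0024615049602352 F [ 0.7  0.1 -0.3] grip 0.0
turn 0.007 then dx,dy,dz -0.0037 0.0014 0.0969
tub 211 (array([ 470.8, -263.5]), 39.3, 38.8, 'long-axis deg', -66.3) [0.03901794 0.04456121 0.04799811]
notes 0 
tub 65 (array([ 474.7, -260. ]), 45.2, 36.2, 'long-axis deg', -59.7) [0.0367497  0.04127874 0.04496947]
notes 194 (array([628.3, 124.8]), 51.1, 50.2, 'long-axis deg', -33.7)
```

The tub sits in the cup, with its top at about 43 mm and its centre within 2 mm. The notes have not moved, so they are next.

```bash
python3 -m jog '[[0,-0.0037,0.0014,0.01,0],[0,0,0,0.02,0],[0,0,0,0.02,0],[0,0,0,0.015,0],[0,0,0,0.015,0],[0,0,0,0.01,0],[0,0,0,0.0065,0],[0,0,0,0,0]]'
python3 -m jog '[[0.2,0,0,0,0],[0.3,0,0,0,0],[0.4,0,0,0,0],[0.5,0,0,0,0],[0.7,0,0,0,0],[1,0,0,0,0],[1,0,0,0,0],[1,0,0,0,0]]' 25
python3 -m jog '[[1,0,0,0,0],[1,0,0,0,0],[1,0,0,-0.005,0],[1,0,0,-0.01,0],[1,0,0,-0.01,0],[1,0,0,-0.01,0],[1,0,0,-0.015,0],[1,0,0,-0.01,0]]'
python3 go.py .4475 .2405 .15 57
```

```text
time_s: 14.7
tcp_pos: [0.6283, 0.1236, 0.0967]
tcp_rot: [-0.893, -3.011, 0.0]
contact_force: [-0.0, 0.1, 0.1]
finger_gap: 0.998
grip_force: 0.0
time_s: 15.5
tcp_pos: [0.6286, 0.1237, 0.0978]
tcp_rot: [0.894, 3.011, 0.0]
contact_force: [-2.0, -0.5, 6.8]
finger_gap: 0.558
grip_force: 26.0
time_s: 16.3
tcp_pos: [0.6287, 0.1238, 0.1589]
tcp_rot: [0.893, 3.011, 0.001]
contact_force: [-0.0, 0.4, -1.4]
finger_gap: 0.555
grip_force: 26.2
t 16.3 tcp [0.6287 0.1238 0.1589] yaw 56.9 tiltz -1.0 q7 0.38 gap 0.555351982641201 F [-0.   0.4 -1.4] grip 26.20925545692444
turn -0.001 then dx,dy,dz 0.2156 -0.0008 0.0089
```

```bash
python3 -m jog '[[1,0.015,0,0,0],[1,0.03,0,0,0],[1,0.035,0,0,0],[1,0.035,0,0,0],[1,0.035,0,0,0],[1,0.035,0,0,0],[1,0.02,0,0,0],[1,0.0106,-0.001,0,0]]'
python3 -m jog '[[1,0,0,0,0],[1,0,0,0.015,0],[1,0,0,0.02,0],[1,0,0,0.025,0],[1,0,0,0.02,0],[1,0,0,0.015,0],[1,0,0,0.01,0],[1,0,0,0,0]]'
python3 go.py .4475 .2405 .0215 57
```

```text
time_s: 17.1
tcp_pos: [0.4461, 0.2416, 0.158]
tcp_rot: [0.891, 3.012, 0.001]
contact_force: [0.4, -0.9, -0.5]
finger_gap: 0.556
grip_force: 26.2
time_s: 17.9
tcp_pos: [0.4475, 0.2397, 0.0514]
tcp_rot: [-0.895, -3.011, 0.002]
contact_force: [0.0, 0.2, 0.3]
finger_gap: 0.556
grip_force: 26.2
t 17.9 tcp [0.4475 0.2397 0.0514] yaw 56.9 tiltz -1.0 q7 -0.17 gap 0.5560775559422594 F [0.  0.2 0.3] grip 26.20973914861679
turn -0.002 then dx,dy,dz 0.0004 0.0006 0.0299
```

```bash
python3 -m jog '[[1,0,0,0.006,0],[1,0,0,0.006,0],[1,0,0,0.006,0],[1,0,0,0.005,0],[1,0,0,0.004,0],[1,0,0,0.002,0],[1,0,0,0,0],[1,0,0,0,0]]'
python3 -m jog '[[1,0,0,0.001,0],[1,0,0,0.0005,0],[1,0,0,0,0],[1,0,0,0,0],[1,0,0,0,0],[1,0,0,0,0],[1,0,0,0,0],[1,0,0,0,0]]'
```

```text
time_s: 18.7
tcp_pos: [0.4472, 0.2405, 0.0235]
tcp_rot: [0.894, 3.012, 0.0]
contact_force: [-0.0, -0.2, -1.0]
finger_gap: 0.557
grip_force: 26.2
time_s: 19.5
tcp_pos: [0.4472, 0.2404, 0.0218]
tcp_rot: [-0.894, -3.012, -0.0]
contact_force: [-0.4, -0.2, -1.9]
finger_gap: 0.556
grip_force: 26.2
```

```bash
python3 -m jog '[[1,0,0,0.0005,0],[1,0,0,0.0005,0],[1,0,0,0.0005,0],[1,0,0,0,0],[1,0,0,0,0],[1,0,0,0,0],[1,0,0,0,0],[1,0,0,0,0]]'
```

```text
time_s: 20.3
tcp_pos: [0.4472, 0.2405, 0.0208]
tcp_rot: [0.893, 3.012, 0.0]
contact_force: [-3.4, -1.2, 13.1]
finger_gap: 0.562
grip_force: 27.9
```

Contact. I release, lift and return above the carton.

```bash
python3 -m jog '[[0.4,0,0,0,0],[0.3,0,0,0,0],[0.2,0,0,0,0],[0.1,0,0,0,0],[0,0,0,0,0],[0,0,0,0,0],[0,0,0,-0.003,0],[0,0,0,-0.005,0]]'
python3 -m jog '[[0,0,0,-0.01,0],[0,0,0,-0.015,0],[0,0,0,-0.03,0],[0,0,0,-0.03,0],[0,0,0,-0.03,0],[0,0,0,-0.02,0],[0,0,0,0,0],[0,0,0,0,0]]'
python3 -m jog '[[0,-0.02,0,0,0],[0,-0.04,0,0,0],[0,-0.04,0,0,0],[0,-0.04,0,0,0],[0,-0.04,0,0,0],[0,-0.025,0,0,0],[0,-0.0106,0,0,0],[0,0,0,0,0]]'
python3 go.py .628 .121 .059 58
python3 - <<'E'
from m import *
a=cloud(snap('top','t4')).reshape(-1,3); b=cloud(snap('side','s4')).reshape(-1,3)
for q in (a,b):
    d=np.linalg.norm(q[:,:2]-[.4475,.2405],axis=1)
    p=q[(d<.05)&(q[:,2]>.033)&(q[:,2]<.055)]; print('notes',len(p),rect(p),np.percentile(p[:,2],[5,50,95]))
    d=np.linalg.norm(q[:,:2]-[.628,.121],axis=1)
    p=q[(d<.05)&(q[:,2]>.074)&(q[:,2]<.086)]; print('carton',len(p),rect(p) if len(p)>3 else '')
E
```

```text
time_s: 21.1
tcp_pos: [0.4471, 0.2404, 0.0285]
tcp_rot: [-0.893, -3.012, 0.0]
contact_force: [0.8, 0.4, 0.4]
finger_gap: 1.0
grip_force: 0.0
time_s: 21.9
tcp_pos: [0.4472, 0.2402, 0.1638]
tcp_rot: [0.894, 3.011, 0.001]
contact_force: [-0.5, -0.1, 0.6]
finger_gap: 1.001
grip_force: 0.0
time_s: 22.7
tcp_pos: [0.6282, 0.1217, 0.162]
tcp_rot: [-0.896, -3.01, 0.002]
contact_force: [0.3, 0.0, -0.5]
finger_gap: 0.997
grip_force: 0.0
t 22.7 tcp [0.6282 0.1217 0.162 ] yaw 56.9 tiltz -1.0 q7 0.38 gap 0.9966283459620043 F [ 0.3  0.  -0.5] grip 0.0
turn -0.02 then dx,dy,dz -0.0002 -0.0007 0.103
notes 386 (array([447.4, 238.5]), 48.8, 48.0, 'long-axis deg', 56.6) [0.03901552 0.04248609 0.045704  ]
carton 0 
notes 262 (array([447. , 241.9]), 50.3, 50.3, 'long-axis deg', 56.2) [0.03521156 0.03965418 0.0422141 ]
carton 292 (array([629.5, 122.9]), 72.6, 54.5, 'long-axis deg', -29.6)
```

The notes are seated, with their top at 41 mm and centred within 1 mm. The carton is next.

```bash
python3 -m jog '[[0,0,0,0.01,-0.03],[0,-0.001,0,0.02,0],[0,0,0,0.02,0],[0,0,0,0.02,0],[0,0,0,0.015,0],[0,0,0,0.01,0],[0,0,0,0.0075,0],[0,0,0,0,0]]'
python3 -m jog '[[0.1,0,0,0,0],[0.2,0,0,0,0],[0.3,0,0,0,0],[0.4,0,0,0,0],[0.6,0,0,0,0],[1,0,0,0,0],[1,0,0,0,0],[1,0,0,0,0]]' 40
python3 -m jog '[[1,0,0,0,0],[1,0,0,0,0],[1,0,0,-0.005,0],[1,0,0,-0.01,0],[1,0,0,-0.015,0],[1,0,0,-0.02,0],[1,0,0,-0.015,0],[1,0,0,-0.01,0]]'
python3 go.py .6577 -.1308 .13 90.3
```

```text
time_s: 23.6
tcp_pos: [0.6285, 0.1224, 0.0602]
tcp_rot: [-0.847, -3.024, 0.0]
contact_force: [-0.6, -0.7, 0.6]
finger_gap: 1.0
grip_force: 0.0
time_s: 24.4
tcp_pos: [0.629, 0.1224, 0.0615]
tcp_rot: [0.848, 3.024, 0.001]
contact_force: [-0.8, -1.3, 7.7]
finger_gap: 0.602
grip_force: 41.3
time_s: 25.2
tcp_pos: [0.6291, 0.1224, 0.1378]
tcp_rot: [0.848, 3.024, 0.001]
contact_force: [-0.1, -0.3, -2.1]
finger_gap: 0.597
grip_force: 42.6
t 25.2 tcp [0.6291 0.1224 0.1378] yaw 58.7 tiltz -1.0 q7 0.39 gap 0.5974135458834551 F [-0.1 -0.3 -2.1] grip 42.601162791252136
turn -0.552 then dx,dy,dz -0.0272 -0.2534 0.0078
```

```bash
python3 -m jog '[[1,0,0,0,-0.07],[1,0,0,0,-0.13],[1,0,0,0,-0.13],[1,0,0,0,-0.13],[1,0,0,0,-0.092],[1,-0.002,-0.015,0,0],[1,-0.004,-0.03,0,0],[1,-0.004,-0.035,0,0]]'
python3 -m jog '[[1,-0.004,-0.035,0,0],[1,-0.004,-0.035,0,0],[1,-0.004,-0.035,0,0],[1,-0.003,-0.03,0,0],[1,-0.002,-0.025,0,0],[1,-0.0002,-0.0134,0,0],[1,0,0,0,0],[1,0,0,0,0]]'
python3 go.py .6577 -.1308 .0245 90.3
```

```text
time_s: 26.0
tcp_pos: [0.6392, 0.0413, 0.136]
tcp_rot: [0.006, -3.142, 0.0]
contact_force: [1.0, 0.1, -1.8]
finger_gap: 0.602
grip_force: 42.6
time_s: 26.8
tcp_pos: [0.6572, -0.13, 0.1359]
tcp_rot: [0.008, -3.141, -0.001]
contact_force: [-0.2, 0.7, -2.5]
finger_gap: 0.595
grip_force: 42.6
t 26.8 tcp [ 0.6572 -0.13    0.1359] yaw 90.3 tiltz -1.0 q7 1.28 gap 0.5950314679912625 F [-0.2  0.7 -2.5] grip 42.59834825992584
turn -0.0 then dx,dy,dz -0.0005 -0.0008 0.1114
```

```bash
python3 -m jog '[[1,0,-0.001,0.01,0],[1,0,0,0.02,0],[1,0,0,0.025,0],[1,0,0,0.02,0],[1,0,0,0.015,0],[1,0,0,0.006,0],[1,0,0,0.004,0],[1,0,0,0,0]]'
python3 -m jog '[[1,0,0,0.005,0],[1,0,0,0.003,0],[1,0,0,0.002,0],[1,0,0,0.0015,0],[1,0,0,0.001,0],[1,0,0,0,0],[1,0,0,0,0],[1,0,0,0,0]]'
python3 go.py .6577 -.1308 .022 90.3
```

```text
time_s: 27.6
tcp_pos: [0.6574, -0.1317, 0.0359]
tcp_rot: [-0.008, 3.141, 0.0]
contact_force: [1.2, -0.5, -1.2]
finger_gap: 0.603
grip_force: 42.6
time_s: 28.4
tcp_pos: [0.6573, -0.1319, 0.0234]
tcp_rot: [-0.008, 3.141, 0.0]
contact_force: [0.6, 0.7, -2.1]
finger_gap: 0.595
grip_force: 42.6
t 28.4 tcp [ 0.6573 -0.1319  0.0234] yaw 90.3 tiltz -1.0 q7 1.21 gap 0.594536354255294 F [ 0.6  0.7 -2.1] grip 42.5916588306427
turn 0.0 then dx,dy,dz -0.0004 0.0011 0.0014
```

```bash
python3 -m jog '[[1,0,0.001,0.0005,0],[1,0,0,0.0005,0],[1,0,0,0.0005,0],[1,0,0,0,0],[1,0,0,0,0],[1,0,0,0,0],[1,0,0,0,0],[1,0,0,0,0]]'
```

```text
time_s: 29.2
tcp_pos: [0.6573, -0.1307, 0.0225]
tcp_rot: [-0.008, 3.141, 0.0]
contact_force: [-5.1, 0.4, 10.3]
finger_gap: 0.597
grip_force: 44.0
```

```bash
python3 -m jog '[[0.35,0,0,0,0],[0.25,0,0,0,0],[0.15,0,0,0,0],[0.05,0,0,0,0],[0,0,0,0,0],[0,0,0,0,0],[0,0,0,-0.003,0],[0,0,0,-0.005,0]]'
python3 -m jog '[[0,0,0,-0.01,0],[0,0,0,-0.015,0],[0,0,0,-0.03,0],[0,0,0,-0.03,0],[0,0,0,-0.02,0],[0,0,0.015,-0.01,0],[0,0.003,0.03,0,0],[0,0.003,0.035,0,0]]'
python3 -m jog '[[0,0.004,0.04,0,0],[0,0.004,0.04,0,0],[0,0.004,0.035,0,0],[0,0.004,0.03,0,0],[0,0.004,0.02,0,0],[0,0.003,0.01,0,0],[0,0,0,0,0.14],[0,0,0,0,0.14]]'
python3 -m jog '[[0,0,0,0,0.14],[0,0,0,0,0.08],[0,0,0,0,0],[0,0,0,0,0],[0,0,0,0,0],[0,0,0,0,0],[0,0,0,0,0],[0,0,0,0,0]]'
python3 go.py .6275 .124 .017 61.5
python3 - <<'E'
from m import *
a=cloud(snap('top','t5')).reshape(-1,3); b=cloud(snap('side','s5')).reshape(-1,3)
for q in (a,b):
    d=np.linalg.norm(q[:,:2]-[.6577,-.1308],axis=1)
    p=q[(d<.06)&(q[:,2]>.033)&(q[:,2]<.055)]; print('carton',len(p),rect(p),np.percentile(p[:,2],[5,50,95]))
    d=np.linalg.norm(q[:,:2]-[.6275,.124],axis=1)
    p=q[(d<.07)&(q[:,2]>.037)&(q[:,2]<.05)]; print('box',len(p),rect(p) if len(p)>3 else '')
E
```

```text
time_s: 30.0
tcp_pos: [0.6572, -0.1309, 0.0299]
tcp_rot: [0.008, -3.141, -0.0]
contact_force: [0.7, -0.7, -1.0]
finger_gap: 0.997
grip_force: 0.0
time_s: 30.8
tcp_pos: [0.6505, -0.0498, 0.1453]
tcp_rot: [-0.007, 3.141, 0.0]
contact_force: [-0.1, 0.2, 0.3]
finger_gap: 1.0
grip_force: 0.0
time_s: 31.6
tcp_pos: [0.6267, 0.124, 0.1449]
tcp_rot: [-0.439, -3.11, 0.0]
contact_force: [0.6, 0.4, 0.1]
finger_gap: 1.001
grip_force: 0.0
time_s: 32.4
tcp_pos: [0.6269, 0.1239, 0.1448]
tcp_rot: [-0.769, -3.046, -0.0]
contact_force: [-0.1, -0.0, 0.3]
finger_gap: 1.0
grip_force: 0.0
t 32.4 tcp [0.6269 0.1239 0.1448] yaw 61.7 tiltz -1.0 q7 0.43 gap 1.0002725552400737 F [-0.1 -0.   0.3] grip 0.0
turn 0.003 then dx,dy,dz -0.0004 0.0004 0.1278
carton 85 (array([ 688.9, -134.5]), 55.3, 21.6, 'long-axis deg', 68.4) [0.03919636 0.04287041 0.04623615]
box 18 (array([600.9, 165.3]), 17.3, 7.9, 'long-axis deg', 17.7)
carton 73 (array([ 653.4, -126.4]), 63.9, 52.4, 'long-axis deg', 5.6) [0.03523115 0.03931544 0.04303242]
box 438 (array([628. , 126.1]), 98.1, 65.9, 'long-axis deg', -29.7)
```

```bash
python3 -m jog '[[0,0,0,0.015,0],[0,0,0,0.025,0],[0,0,0,0.025,0],[0,0,0,0.025,0],[0,0,0,0.015,0],[0,0,0,0.01,0],[0,0,0,0.007,0],[0,0,0,0.004,0]]'
python3 -m jog '[[0.1,0,0,0,0],[0.2,0,0,0,0],[0.3,0,0,0,0],[0.4,0,0,0,0],[0.6,0,0,0,0],[1,0,0,0,0],[1,0,0,0,0],[1,0,0,0,0]]' 40
python3 -m jog '[[1,0,0,0,0],[1,0,0,0,0],[1,0,0,-0.005,0],[1,0,0,-0.01,0],[1,0,0,-0.015,0],[1,0,0,-0.02,0],[1,0,0,-0.015,0],[1,0,0,-0.01,0]]'
python3 go.py .4342 -.0173 .1 93.4
```

```text
time_s: 33.3
tcp_pos: [0.6271, 0.124, 0.0189]
tcp_rot: [0.769, 3.046, 0.0]
contact_force: [-0.4, -0.0, -0.0]
finger_gap: 1.003
grip_force: 0.0
time_s: 34.1
tcp_pos: [0.6273, 0.1241, 0.0197]
tcp_rot: [0.769, 3.045, 0.001]
contact_force: [-1.9, -0.6, 7.3]
finger_gap: 0.69
grip_force: 43.9
time_s: 34.9
tcp_pos: [0.6274, 0.124, 0.0958]
tcp_rot: [0.769, 3.045, 0.001]
contact_force: [-0.1, -0.3, -2.3]
finger_gap: 0.69
grip_force: 43.7
t 34.9 tcp [0.6274 0.124  0.0958] yaw 61.6 tiltz -1.0 q7 0.4 gap 0.6903176219263157 F [-0.1 -0.3 -2.3] grip 43.73910427093506
turn -0.554 then dx,dy,dz 0.2012 -0.1296 -0.0042
```

```bash
python3 -m jog '[[1,0,0,0,-0.07],[1,0,0,0,-0.13],[1,0,0,0,-0.13],[1,0,0,0,-0.13],[1,0,0,0,-0.094],[1,0.01,-0.0065,0,0],[1,0.02,-0.013,0,0],[1,0.025,-0.016,0,0]]'
python3 -m jog '[[1,0.03,-0.0195,0,0],[1,0.03,-0.0195,0,0],[1,0.03,-0.0195,0,0],[1,0.025,-0.016,0,0],[1,0.02,-0.013,0,0],[1,0.0112,-0.0066,0,0],[1,0,0,0,0],[1,0,0,0,0]]'
python3 go.py .4342 -.0173 .0245 93.4
```

```text
time_s: 35.7
tcp_pos: [0.5735, 0.0852, 0.0939]
tcp_rot: [0.093, -3.14, -0.001]
contact_force: [1.0, -0.6, -3.1]
finger_gap: 0.692
grip_force: 43.8
time_s: 36.5
tcp_pos: [0.4345, -0.017, 0.0941]
tcp_rot: [-0.093, 3.139, 0.0]
contact_force: [0.8, 0.8, -1.9]
finger_gap: 0.692
grip_force: 43.8
t 36.5 tcp [ 0.4345 -0.017   0.0941] yaw 93.4 tiltz -1.0 q7 0.63 gap 0.6916823418510348 F [ 0.8  0.8 -1.9] grip 43.78256678581238
turn -0.0 then dx,dy,dz 0.0003 -0.0002 0.0696
```

```bash
python3 -m jog '[[1,0,0,0.01,0],[1,0,0,0.02,0],[1,0,0,0.02,0],[1,0,0,0.007,0],[1,0,0,0.005,0],[1,0,0,0.004,0],[1,0,0,0.003,0],[1,0,0,0,0]]'
python3 -m jog '[[1,0,0,0.0005,0],[1,0,0,0.0005,0],[1,0,0,0.0005,0],[1,0,0,0,0],[1,0,0,0,0],[1,0,0,0,0],[1,0,0,0,0],[1,0,0,0,0]]'
```

```text
time_s: 37.3
tcp_pos: [0.434, -0.0172, 0.0247]
tcp_rot: [-0.093, 3.14, -0.0]
contact_force: [0.9, 0.5, -1.6]
finger_gap: 0.693
grip_force: 43.9
time_s: 38.1
tcp_pos: [0.4338, -0.0174, 0.0233]
tcp_rot: [0.093, -3.14, -0.0]
contact_force: [0.1, -0.5, -1.8]
finger_gap: 0.691
grip_force: 43.9
```

```bash
python3 -m jog '[[1,0,0,0.0005,0],[1,0,0,0.0005,0],[1,0,0,0.0005,0],[1,0,0,0,0],[1,0,0,0,0],[1,0,0,0,0],[1,0,0,0,0],[1,0,0,0,0]]'
```

```text
time_s: 38.9
tcp_pos: [0.4338, -0.0174, 0.0226]
tcp_rot: [-0.093, 3.139, -0.0]
contact_force: [-4.4, -0.2, 29.1]
finger_gap: 0.693
grip_force: 47.6
```

```bash
python3 -m jog '[[0.25,0,0,0,0],[0.2,0,0,0,0],[0.15,0,0,0,0],[0.05,0,0,0,0],[0,0,0,0,0],[0,0,0,0,0],[0,0,0,-0.003,0],[0,0,0,-0.005,0]]'
python3 -m jog '[[0,0,0,-0.01,0],[0,0,0,-0.015,0],[0,0,0,-0.03,0],[0,0,0,-0.03,0],[0,0,0,-0.03,0],[0,0,0.04,-0.03,0],[0,0,0.045,-0.03,0],[0,0,0.045,0,0]]'
python3 -m jog '[[0,0,0.045,0,0],[0,0,0.045,0,0],[0,0,0.045,0,0],[0,0,0.045,0,0],[0,0,0.04,0,0],[0,0,0.02,0,0],[0,0,0,0,0],[0,0,0,0,0]]'
python3 - <<'E'
from m import *
a=cloud(snap('top','t6')).reshape(-1,3); b=cloud(snap('side','s6')).reshape(-1,3)
for n,c,r in (('tub',[.472,-.261],.05),('carton',[.6577,-.1308],.065),('box',[.4342,-.0173],.075)):
  for q in (a,b):
    d=np.linalg.norm(q[:,:2]-c,axis=1)
    p=q[(d<r)&(q[:,2]>.034)&(q[:,2]<.055)]; print(n,len(p),rect(p),np.percentile(p[:,2],[5,50,95]))
E
```

```text
time_s: 39.7
tcp_pos: [0.4336, -0.0172, 0.0299]
tcp_rot: [0.094, -3.14, 0.0]
contact_force: [0.4, -0.2, 0.8]
finger_gap: 0.995
grip_force: 0.0
time_s: 40.5
tcp_pos: [0.4266, 0.1104, 0.2055]
tcp_rot: [-0.09, 3.137, 0.002]
contact_force: [1.1, 0.0, -0.8]
finger_gap: 0.996
grip_force: 0.0
time_s: 41.3
tcp_pos: [0.4118, 0.3482, 0.2026]
tcp_rot: [0.094, -3.139, 0.001]
contact_force: [0.1, -0.3, 0.3]
finger_gap: 0.995
grip_force: 0.0
tub 211 (array([ 472. , -262.4]), 39.7, 38.4, 'long-axis deg', -5.7) [0.03876001 0.04418656 0.04767583]Traceback (most recent call last):
  File "<stdin>", line 6, in <module>
    return _quantile_unchecked(
        a, q, axis, out, overwrite_input, method, keepdims, weights)
    return _ureduce(a,
                    func=_quantile_ureduce_func,
    ...<5 lines>...
                    overwrite_input=overwrite_input,
                    method=method)
    r = func(a, **kwargs)
    result = _quantile(arr,
                       quantiles=q,
    ...<2 lines>...
                       out=out,
                       weights=wgt)
    slices_having_nans = np.isnan(arr[-1, ...])
                                  ~~~^^^^^^^^^
IndexError: index -1 is out of bounds for axis 0 with size 0
```

View pics/t6.png

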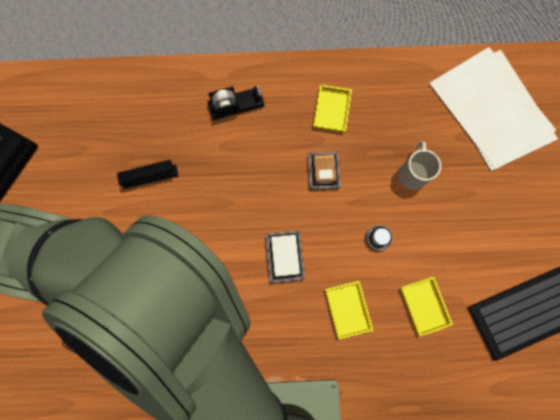

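View pics/s6.png

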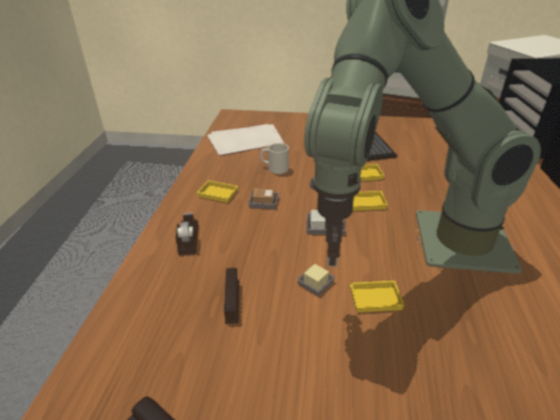

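The top view shows the carton in the shorter bin (324,171), the box in the long bin (285,257) and the tub in the cup (378,238). The side view shows the notes in the square bin (316,277). The stapler and the mug have not moved. I check the numbers from the saved top view.

Run:
```python
from m import *
q=cloud(dict(np.load('t6.npz'))).reshape(-1,3)
for n,c,r in (('carton',[.6577,-.1329],.065),('box',[.4342,-.0189],.075)):
    d=np.linalg.norm(q[:,:2]-c,axis=1)
    p=q[(d<r)&(q[:,2]>.034)&(q[:,2]<.058)]; A=np.c_[p[:,:2],np.ones(len(p))]
    print(n,len(p),rect(p),np.percentile(p[:,2],[5,50,95]),'slope',np.linalg.lstsq(A,p[:,2],rcond=None)[0][:2].round(3))
```

```text
carton 538 (array([ 658. , -132.1]), 71.5, 51.9, 'long-axis deg', 1.9) [0.03906617 0.04263129 0.04605311] slope [ 0.013 -0.01 ]
box 944 (array([434.2, -19.1]), 96.1, 60.1, 'long-axis deg', 3.3) [0.04329119 0.04659702 0.04962658] slope [0.003 0.001]
```

Both are centred, flat and seated. I hand in.

```bash
python3 -c "
from rig import arm
print(arm.close_job())"
```

```text
the job is handed in; nothing more can be done
None
```

I put all four things in their own bins, each within about 2 mm of the bin's centre by the cameras and resting on its floor; the stapler and mug stayed where they stood. I handed the job in at about 41 s, and the hand-in returned no verdict.

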